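Squeeze the sprung tweezers to the gap plate's lines

TASK

Pick up the sprung tweezers and bring them level and still open over the white gap plate, tips just above its two lines without touching the plate, turned so that the red-gripped leg's tip is on the red line's side and the other on the black line's side. Then squeeze until each tip stands over its own line, 20 mm apart, and finish while still holding that gap steady there for the reading: do not put the tweezers down or let go. Never pinch the tips shut, and leave the bolt, bushing and pin standing where they are.

Things in the scene. Friction and masses are not known exactly. Their poses are not given: they have to be found in the camera images.
- tweezers: Steel sprung tweezers lying flat, 183 mm long, 24 mm high, about 80 g, balanced near the grips. Origin: underside, midway between the two grips; x along the axis to the tips, y to the red-gripped leg, z up. Round bend block (26 mm wide) centred at x = -100 mm; tips at x = +70 mm. The legs move symmetrically about hinges at x = -100 mm, y = +-6 mm
- grips (a point): midway between the rubbery grips (one red, one black), 12 mm above the underside. Grips: x -20 to +20 mm, 24 mm high, flat outer sides, squeezed along y. At rest the outer sides are 50 mm apart here, 53 mm at the front ends; at the 20 mm tip gap they are parallel, 36 mm apart. The tip gap changes 1.7 times as much as this width
- red_leg (a joint): closing angle of each leg, rad: 0 at rest (tips 44 mm apart), 0.0706 at the 20 mm tip gap, 0.127 with the tips shut. Spring force on each grip: about 4 N to begin to move, 10 N at the 20 mm gap; 15 N with nothing to stop the fingers shuts the tips
- tip_red (a point): tip of the red-gripped leg: inner edge of its end, 12 mm above the tweezers' underside (the steel there is 8 mm high, its lower edge 4 mm below this point)
- tip_black (a point): tip of the black-gripped leg, likewise; the tip gap is the distance between the two tip points
- gap_plate: White plate 90 x 84 x 6 mm fixed flat on the table; origin: centre of its underside. On top two lines, 4 mm wide, 50 mm long, run along x, centred at x = 0: red at y = +10 mm, black at y = -10 mm. A dot of each colour lies past the lines' +x end, at x = 33, y = +20 (red) and -20 mm (black). With the tweezers' x along the plate's x each leg is on its colour's side
- bolt: hex bolt standing on its head, 22 mm wide, 53 mm high; bystander, origin at the centre of its underside
- bushing: steel sleeve bushing standing, 41 mm wide, 52 mm high; bystander, origin at the centre of its underside
- pin: steel fixture pin with a black knurled head, standing on the head, 27 mm wide, 52 mm high; bystander, origin at the centre of its underside
Things that resemble listed ones, but are neither listed nor needed, are in the scene too. Of the things shaped like the tweezers, the steel one is meant.

How it is judged:
On the way, in this order (a step that is already met when the one before it is completed fails the run):
1. the tweezers are held by the fingers over the plate, off it, level and still open (tips at least 26 mm apart), each tip on its own line's side (x of tip_red in the frame of gap_plate between -0.02 and 0.02 m and y of tip_red in the frame of gap_plate between 0.006 and 0.028 m and z of tip_red in the frame of gap_plate between 0.014 and 0.06 m and x of tip_black in the frame of gap_plate between -0.02 and 0.02 m and y of tip_black in the frame of gap_plate between -0.028 and -0.006 m and z of tip_black in the frame of gap_plate between 0.014 and 0.06 m and distance between tip_red and tip_black above 0.026 m and contact force between the fingers and tweezers above 1 N and contact force between tweezers and gap_plate below 0.05 N and angle between tweezers's own z axis and vertical below 0.3 rad), for 0.2 s.
2. the tips are squeezed to the lines' gap (20 mm, within 2.5 mm), each over its own line, and held steady (x of tip_red in the frame of gap_plate between -0.02 and 0.02 m and y of tip_red in the frame of gap_plate between 0.005 and 0.015 m and z of tip_red in the frame of gap_plate between 0.014 and 0.06 m and x of tip_black in the frame of gap_plate between -0.02 and 0.02 m and y of tip_black in the frame of gap_plate between -0.015 and -0.005 m and z of tip_black in the frame of gap_plate between 0.014 and 0.06 m and distance between tip_red and tip_black between 0.0175 and 0.0225 m and contact force between the fingers and tweezers above 1 N and contact force between tweezers and gap_plate below 0.05 N and angle between tweezers's own z axis and vertical below 0.3 rad and velocity of joint red_leg between -0.08 and 0.08 rad/s and linear speed of tweezers below 0.03 m/s), for 1 s.
At the end, for the whole second after the job is handed in: The fingers hold the tweezers level (0.3 rad), off the plate and steady (0.03 m/s, leg 0.08 rad/s); tip points 17.5 to 22.5 mm apart, each within 5 mm sideways of its own colour's line, within 20 mm of the line's middle along it, 14 to 60 mm above the table (all of step 2); the arm keeps its last pose, push and grip.
It fails at once if the tips are pinched shut (under 4 mm apart) (distance between tip_red and tip_black below 0.004 m).
It fails at once if the bolt is moved by more than 20 mm or knocked over (distance of bolt from where it was at the start of the episode above 0.02 m or angle between bolt's own z axis and vertical above 0.5 rad).
It fails at once if the bushing is moved by more than 20 mm or knocked over (distance of bushing from where it was at the start of the episode above 0.02 m or angle between bushing's own z axis and vertical above 0.5 rad).
It fails at once if the pin is moved by more than 20 mm or knocked over (distance of pin from where it was at the start of the episode above 0.02 m or angle between pin's own z axis and vertical above 0.5 rad).
It also fails if it takes over 42 s, if anything falls off the work surface, if the arm or the gripper's body presses on something with over 40 N, if the wrist force passes 120 N, or if a joint passes its speed limit or range.

ROBOT

A 7-joint arm with a two-finger parallel gripper is mounted at the origin on a cart in front of the work surface, level with it; the furniture and walls round the work are solid. World frame = base frame: x ahead of the robot, y to its left, z up, the work surface at z = 0. Lengths are in m, angles in rad, forces in N, time in s.
With the tool pointing down it reaches from about 0.4 to 0.9 m from the base axis. Payload 5.5 kg.
Tool frame: the origin (TCP) lies on the mounting face of the last link; the fingertips stand 173 mm ahead of it and the grasp point (between the pads) lies 155 mm ahead of it (ctrl.nose_length is the distance from the TCP to the fingertips, in m); z points along the fingers, y is the line along which they close (so a half turn about z gives the same grasp; the last joint's range is limited). The gripper opens to 85 mm and grips with 20 to 120 N. Pads are 22 mm wide; open, the fingers measure 114 mm over their backs; the gripper's body (76 mm by 85 mm) begins 54 mm behind the grasp point. The pads swing forward as they close: fully open they stand 13 mm farther back than shut.
Start: joints at [-0.926, 0.501, -0.427, 1.55, 0.221, 1.138, -0.21], TCP at [0.242, 0.603, 0.405] pointing down, gripper open.
Joint ranges: [-2.88, 2.88], [-0.31, 2.03], [-1.54, 1.56], [0.2, 2.42], [-1.41, 4.55], [0.19, 2.02], [-2.57, 2.57]. Speed limits (rad/s): [2.57, 2.57, 3.14, 3.14, 3.14, 3.14, 3.14].

INTERFACE

Orientations are given as a unit quaternion [w, x, y, z].
In Python, from bench import get_obs, eyes, ctrl gives the robot as it stands.
- The arm moves only by the tool apply_moves, never from a script. Its argument "deltas" is a list of rows, each an object of numbers: "dx", "dy", "dz": the shift along the world's x, y, z in cm; "twist": the turn about the world's z in degrees; "fingers": the closure in counts, from 0 (fully open) to 255 (shut). A call has exactly 5 rows; each row is the pose to reach, as a shift and turn from the pose commanded when the call began; what a row does not reach only later rows make up. A row lasts 1/10 s, in which the tool goes at most 50 mm and 8.59 degrees, less where a joint would pass 70% of its speed; a pose out of reach is approached as far as the arm can. A call with a gripper value outside its range is refused whole. The fingers move at their own pace and stop on an object; the grip force is fixed at half the most. Time passes only in rows, so rows that repeat a pose let the fingers close, or fill a call up. It gives the time, the measured TCP pose, the force, the opening and the grip force at its end, in the units of the state.
- get_obs(): the state, without advancing time (a new reading comes with each control period).
- eyes.camera(name): name is "scene" or "top"; returns the picture (400x640x3 uint8, blue, green, red); there is no depth.
- eyes.get_calibration(name): a dict with "camera_matrix" (3x3 intrinsics, pixels), "xyz" and "rotation" of the camera in the world. Camera axes: x right, y down, z forward; pixel columns grow to the right and rows downward; lengths in m; the calibration is good to about 2 mm. A picture is of the moment at which its call begins. get_calibration takes no time and is no camera call.
- ctrl.sign_off(): hands the job in; it is judged then, once.
The state is a dict: "t": time; "joint_pos": joint angles; "qd": joint speeds; "tau": joint torques, N m; "eef_pos": TCP position; "orientation": TCP orientation; "wrist_force": force on the tool from outside, world axes, zero at the start; "moment": the same for the moment, N m; "gripper_width": finger opening in m; "gripper_force": force on a finger pad.
Only numpy, scipy, OpenCV 4.12 (cv2) and the standard library are available. Lean on these libraries where they do the work, as an engineer would, in place of code of your own. Each camera call takes 0.05 s, during which the arm holds its last target. There are 200 camera calls.

## Working session

There is one attempt and no reset: what is moved stays moved. The work goes in short steps, Python scripts to look and compute and a tool call to move; the robot and the scene stay as the last step left them, time stands still between calls to the robot, and variables do not carry over. Pictures are saved under pics/ and viewed, at most 10 in all, crops included, and the job is handed in when it is done.

Besides the shell and the picture viewer there is one more tool, called after ">>>" as name(argument=value, ...) on one line, values as JSON. apply_moves: Moves the arm, as the interface text tells. Its arguments: {"type":"object","properties":{"deltas":{"type":"array"}},"required":["deltas"]}

```bash
mkdir -p pics; python3 - <<'E'
from bench import get_obs, eyes, ctrl
import cv2,json
for n in("scene","top"):
    cv2.imwrite(f"pics/{n}0.png",eyes.camera(n))
    c=eyes.get_calibration(n);print(n,c)
o=get_obs();print(o["t"],o["eef_pos"],o["orientation"],o["gripper_width"])
E
```

```text
scene {'camera_matrix': array([[480.02885429,   0.        , 315.37809066],
       [  0.        , 480.02885429, 200.39758826],
       [  0.        ,   0.        ,   1.        ]]), 'xyz': array([-0.00935813, -0.85729529,  0.76657692]), 'rotation': array([-0.44665303,  0.84689715, -0.25921137,  0.12679017])}
top {'camera_matrix': array([[391.76158727,   0.        , 323.38374303],
       [  0.        , 391.76158727, 203.24284311],
       [  0.        ,   0.        ,   1.        ]]), 'xyz': array([ 0.40837034, -0.00243322,  1.16446074]), 'rotation': array([ 0.04732326, -0.70535767,  0.70633685, -0.03632255])}
0.1 [0.24209689 0.60288529 0.4037341 ] [-2.01829474e-04  1.89707151e-01  9.81840303e-01 -8.80471375e-04] 0.08503920226862333
```

View pics/top0.png

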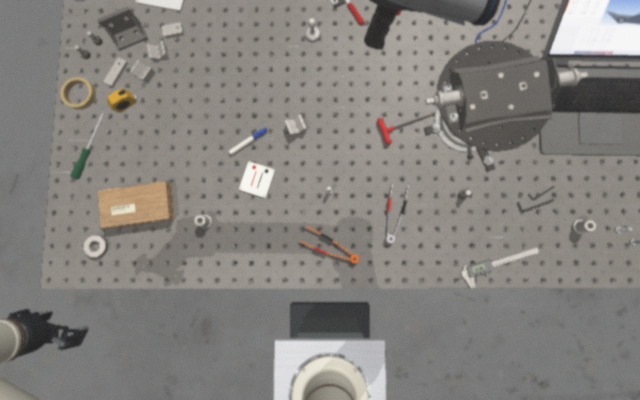

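View pics/scene0.png

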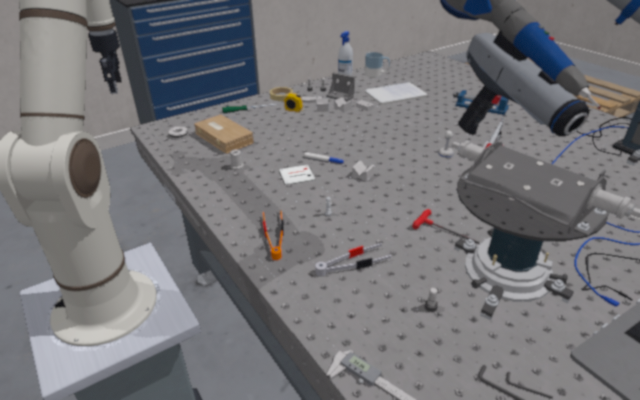

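The top view shows the steel tweezers with the bend at (391,239) and tips near (393,187) and (408,187). The orange pair at (330,245) is the decoy. Other red items are the T-handle (385,130) and the screwdriver (355,12). The plate is at (257,180), the bolt or similar at (328,190), the pin at (465,194) and the bushing at (203,221). I choose the steel pair and will check it in a crop.

```bash
cat > h.py <<'E'
import numpy as np,cv2
from scipy.spatial.transform import Rotation as R
from bench import get_obs, eyes, ctrl
def cast(n,uv,z):
    c=eyes.get_calibration(n);q=c["rotation"];K=c["camera_matrix"]
    uv=np.atleast_2d(uv).astype(float)
    d=np.c_[uv,np.ones(len(uv))]@np.linalg.inv(K).T@R.from_quat([*q[1:],q[0]]).as_matrix().T
    p=c["xyz"];return p+d*((z-p[2])/d[:,2])[:,None]
def masks(img):
    h=cv2.cvtColor(img,cv2.COLOR_BGR2HSV)
    red=((h[...,0]<8)|(h[...,0]>172))&(h[...,1]>110)&(h[...,2]>60)
    return h,red
def cen(m,box):
    x0,y0,x1,y1=box;ys,xs=np.nonzero(m[y0:y1,x0:x1]);return (xs.mean()+x0,ys.mean()+y0,len(xs))
E
python3 - <<'E'
from h import *
t=cv2.imread("pics/top0.png");s=cv2.imread("pics/scene0.png")
z=lambda i,x,y,w,h,k:cv2.resize(i[y:y+h,x:x+w],(w*k,h*k),interpolation=cv2.INTER_CUBIC)
a=z(t,370,175,60,75,5);b=z(t,232,155,50,50,5)
c=z(s,305,230,100,60,4)
o=np.zeros((625,800,3),np.uint8)[:600]
o[:375,:300]=a;o[:250,310:560]=b;o[:240,:0]=0;o[350:590,310:710]=c
cv2.imwrite("pics/crop1.png",o)
E
```

```text
(no output)
```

View pics/crop1.png

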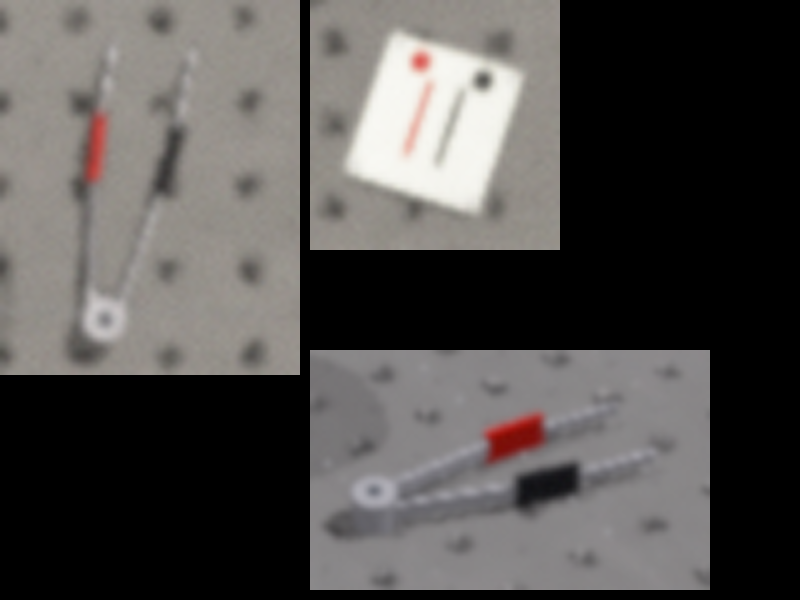

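The crop confirms steel tweezers with a red grip on the left (~(389,205)) and a black grip on the right (~(404,207)). The plate has its dots at the upper end, with red on the left. Next I measure both.

```bash
python3 - <<'E'
from h import *
t=cv2.imread("pics/top0.png");h,red=masks(t)
W=(h[...,2]>200)&(h[...,1]<60)
# plate
m=np.zeros(h.shape[:2],np.uint8);m[155:205,232:282]=(h[155:205,232:282,2]>185)
cs,_=cv2.findContours(m,0,2);c=max(cs,key=cv2.contourArea);r=cv2.minAreaRect(c);P=cast("top",cv2.boxPoints(r),.006)[:,:2]
print("plate",r,P.mean(0),np.linalg.norm(np.diff(P,axis=0),axis=1),np.degrees(np.arctan2(*(np.roll(P,-1,0)-P).T[::-1])))
rl=cast("top",[[c_[0],c_[1]] for c_ in [cen(red,(248,160,258,172)),cen(red,(245,172,258,190))]],.006)
print("reddot, redline mean",rl[:,:2])
# tweezers
g=cen(red,(380,190,398,216));bl=cen(h[...,2]<60,(396,197,412,216));b=cen(h[...,2]>190,(382,230,400,245))
print(g,bl,b)
R_=cast("top",g[:2],.022)[0];B_=cast("top",bl[:2],.022)[0];C=cast("top",b[:2],.024)[0]
M=(R_+B_)/2;d=M-C
print("red",R_,"blk",B_,"bend",C,"mid",M,"len",np.linalg.norm(d),"sep",np.linalg.norm(R_-B_),"yaw",np.degrees(np.arctan2(d[1],d[0])),"yaw by sep",np.degrees(np.arctan2(-(R_-B_)[0],(R_-B_)[1])))
# bystanders: rough
for n,u in dict(boltlike=(328,193),pin=(465,197),bush=(201,224)).items(): print(n,cast("top",u,.04)[0])
# scene check of grips
s=cv2.imread("pics/scene0.png");hs,rs=masks(s)
g=cen(rs,(340,240,372,265));k=cen(hs[...,2]<50,(354,254,378,276));print(g,k,cast("scene",[g[:2],k[:2]],.014))
o=get_obs();q=o["orientation"];print(R.from_quat([*q[1:],q[0]]).as_matrix())
E
```

```text
plate ((256.3999938964844, 178.8000030517578), (28.46049690246582, 30.35786247253418), 18.434947967529297) [0.62089518 0.21713402] [0.09213484 0.08694615 0.0917617 ] [ -16.99585736 -108.80909187  162.5488222    71.42537646]
reddot, redline mean [[0.65840723 0.22664226]
 [       nan        nan]]
(np.float64(388.64864864864865), np.float64(204.2972972972973), 37) (np.float64(nan), np.float64(nan), 0) (np.float64(389.6875), np.float64(237.4375), 16)
red [ 0.54070128 -0.17580896  0.022     ] blk [nan nan nan] bend [ 0.44390668 -0.17656516  0.024     ] mid [nan nan nan] len nan sep nan yaw nan yaw by sep nan
boltlike [0.57198882 0.00166222 0.04      ]
pin [ 0.55927318 -0.39284126  0.04      ]
bush [0.48258794 0.3684339  0.04      ]
(np.float64(355.88495575221236), np.float64(251.32743362831857), 113) (np.float64(363.65263157894736), np.float64(263.4736842105263), 95) [[ 0.5424224  -0.17661597  0.014     ]
 [ 0.53109848 -0.22076504  0.014     ]]
[[-9.28022312e-01  3.72523898e-01 -7.30392057e-04]
 [ 3.72524609e-01  9.28020843e-01 -1.65238757e-03]
 [ 6.22651921e-05 -1.80554155e-03 -9.99998368e-01]]h.py:14: RuntimeWarning: Mean of empty slice.
  x0,y0,x1,y1=box;ys,xs=np.nonzero(m[y0:y1,x0:x1]);return (xs.mean()+x0,ys.mean()+y0,len(xs))
  ret = ret.dtype.type(ret / rcount)
```

```bash
python3 - <<'E'
from h import *
t=cv2.imread("pics/top0.png");h,red=masks(t)
print(h[197:217,396:412,2])
v=h[...,2].astype(int)
bl=cen(v<75,(400,198,409,215));b=cen((v>175),(382,230,400,247))
big=v[228:248,380:402];print(big)
# ring hole/plate line centres
s=h[...,1].astype(int)
print("redline",cen((s>70)&((h[...,0]<12)|(h[...,0]>168)),(248,171,259,188)),"blkline",cen((v<170),(256,172,265,189)),"blkdot",cen(v<130,(262,166,272,175)))
print(bl,b)
E
```

```text
[[156 153 150 141 132 129 129 121 114 141 165 158 155 153 152 149]
 [152 154 150 148 144 143 137 130 122 140 153 153 150 152 152 150]
 [149 153 152 149 153 145 142 132 123 128 136 147 151 151 151 154]
 [152 151 151 150 150 148 141 119 100 108 112 131 147 149 155 151]
 [148 150 150 150 153 145 138 105  82  81 102 127 142 151 152 153]
 [150 151 148 151 147 147 134  99  68  69  96 128 147 152 151 152]
 [148 149 146 148 152 143 127  95  68  78 107 135 150 152 153 153]
 [149 151 147 148 147 144 128  89  65  81 116 142 151 151 151 146]
 [150 150 149 148 149 139 118  80  66  90 125 144 152 151 148 151]
 [152 149 151 148 141 126  97  70  67 100 134 147 151 152 152 154]
 [148 151 151 147 138 112  77  62  77 111 134 149 151 151 152 153]
 [149 152 150 147 135 104  73  64  81 115 143 150 150 149 149 150]
 [148 152 151 147 130  96  68  61  85 118 140 149 148 151 147 151]
 [148 149 149 142 122  88  62  67  89 121 140 145 147 148 146 151]
 [150 149 147 137 106  74  61  72  96 119 139 146 148 147 149 149]
 [148 147 145 131 106  74  62  76  99 119 136 145 149 148 149 150]
 [150 149 141 127 105  91  8
[... 1855 characters left out ...]
  87  96 110 123 143 147 149 148 149 148
  149 147 140 130]
 [147 145 139 122 101  85  82  81  90 105 116 133 143 150 146 149 147 150
  147 148 141 126]
 [149 147 145 135 120 107 102 103 109 118 134 145 145 144 147 148 145 150
  148 149 145 132]]
redline (np.float64(nan), np.float64(nan), 0) blkline (np.float64(nan), np.float64(nan), 0) blkdot (np.float64(266.5), np.float64(170.5), 4)
(np.float64(402.89473684210526), np.float64(207.68421052631578), 19) (np.float64(390.4651162790698), np.float64(238.06976744186048), 43)h.py:14: RuntimeWarning: Mean of empty slice.
  x0,y0,x1,y1=box;ys,xs=np.nonzero(m[y0:y1,x0:x1]);return (xs.mean()+x0,ys.mean()+y0,len(xs))
  ret = ret.dtype.type(ret / rcount)
```

```bash
python3 - <<'E'
from h import *
t=cv2.imread("pics/top0.png");h,red=masks(t);v=h[...,2].astype(float)
w=np.clip(115-v,0,None)[199:215,400:408];w[:3,:]*=1
ys,xs=np.mgrid[199:215,400:408];bl=((w*xs).sum()/w.sum(),(w*ys).sum()/w.sum())
w=(h[...,1]*red).astype(float)[190:218,380:398];ys,xs=np.mgrid[190:218,380:398];g=((w*xs).sum()/w.sum(),(w*ys).sum()/w.sum())
R_,B_=cast("top",[g,bl],.024);C=cast("top",(390.5,238.4),.024)[0];M=(R_+B_)/2;d=M-C
print(g,bl,"R",R_,"B",B_,"bend",C,"mid",M,"len",np.linalg.norm(d),"sep",np.linalg.norm(R_-B_),"yaw",np.degrees(np.arctan2(d[1],d[0])),np.degrees(np.arctan2(-(R_-B_)[0],(R_-B_)[1])))
# plate lines via profiles
s=h[...,1].astype(float);print(s[170:190,248:260].astype(int));print(v[170:190,254:268].astype(int))
E
```

```text
(np.float64(388.6489241223103), np.float64(204.29048697621744)) (np.float64(403.14294083186877), np.float64(207.29994141769185)) R [ 0.54048966 -0.17550665  0.024     ] B [ 0.53155018 -0.21753222  0.024     ] bend [ 0.44112888 -0.17885347  0.024     ] mid [ 0.53601992 -0.19651943  0.024     ] len 0.096521475003416 sep 0.042965828061557486 yaw -10.54607895153882 -12.008690220954904
[[ 6  6  6  7  9 16 19 22 18 10  6  6]
 [ 5  5  6  5  6  8 17 38 33 14  7  6]
 [ 5  5  6  5  7  9 23 55 42 15  7  6]
 [ 5  5  5  6  6 13 37 60 29 10  7  6]
 [ 5  6  5  6  8 18 49 52 20  7  6  7]
 [ 6  6  5  7  9 24 56 43 15  7  6  7]
 [ 6  6  7  7 12 36 59 29 11  7  7  8]
 [ 5  5  5  7 18 47 51 17  8  6  6  9]
 [ 6  6  7  9 25 58 44 15  6  5  7 11]
 [ 6  5  7 16 45 62 29 10  6  6  8 14]
 [ 6  6  8 21 60 57 19  8  6  6  9 14]
 [ 6  7 11 30 66 47 16  7  6  7 12 13]
 [ 5  8 16 46 65 30 11  7  6 10 15 15]
 [ 6  8 21 61 57 19  8  7  6  9 13 14]
 [ 6 10 29 62 48 16  7  6  7 10 13 14]
 [ 7 11 28 48 24 11  6  8  9 12 15  9]
 [ 5 10 19 23 14  8  6  7  9 14 14  8]
 [ 5  8 10 11  8  6  7  7 10 14 15  7]
 [ 6  6  6  6 
[... 545 characters left out ...]
3 246 245 240 222 180 201 237 244 246 246 245 245]
 [241 244 246 244 234 207 182 221 241 245 246 246 245 246]
 [242 246 246 242 228 187 193 231 245 245 245 245 245 244]
 [243 246 245 241 220 182 203 236 245 246 246 245 245 244]
 [245 247 245 237 205 189 221 241 245 246 246 246 245 244]
 [245 245 244 230 196 203 236 244 246 246 246 245 246 245]
 [246 245 241 223 190 216 238 245 245 246 246 246 246 245]
 [246 245 237 209 191 224 242 245 246 245 245 246 246 245]
 [246 243 231 199 202 233 243 244 245 246 245 246 246 244]
 [246 244 231 207 219 239 245 245 246 245 246 246 244 240]
 [246 243 238 225 232 243 245 245 246 245 246 245 243 235]
 [246 244 244 241 241 245 245 245 245 246 246 245 242 227]]
```

>>> apply_moves(deltas=[{"dx":5,"dy":0,"dz":0,"twist":0,"fingers":0},{"dx":10,"dy":0,"dz":0,"twist":0,"fingers":0},{"dx":14,"dy":-3,"dz":0,"twist":0,"fingers":0},{"dx":17,"dy":-7,"dz":0,"twist":0,"fingers":0},{"dx":20,"dy":-11,"dz":0,"twist":0,"fingers":0}])

```text
t: 0.6
eef_pos: [0.4435, 0.4916, 0.4035]
orientation: [-0.0, 0.19, 0.982, -0.001]
wrist_force: [0.6, -0.3, -0.1]
gripper_width: 0.086
gripper_force: 0.0
```

>>> apply_moves(deltas=[{"dx":2,"dy":-4.5,"dz":0,"twist":4,"fingers":0},{"dx":4,"dy":-9,"dz":0,"twist":8,"fingers":0},{"dx":6,"dy":-13.5,"dz":0,"twist":10.4,"fingers":0},{"dx":8,"dy":-18,"dz":0,"twist":10.4,"fingers":0},{"dx":9.5,"dy":-22.5,"dz":0,"twist":10.4,"fingers":0}])

```text
t: 1.1
eef_pos: [0.538, 0.2658, 0.4043]
orientation: [-0.0, 0.1, 0.995, -0.0]
wrist_force: [-0.2, 0.3, -0.5]
gripper_width: 0.0853
gripper_force: 0.0
```

>>> apply_moves(deltas=[{"dx":0,"dy":-4.8,"dz":0,"twist":0,"fingers":0},{"dx":0,"dy":-9.6,"dz":0,"twist":0,"fingers":0},{"dx":0,"dy":-14.4,"dz":0,"twist":0,"fingers":0},{"dx":0,"dy":-19.2,"dz":0,"twist":0,"fingers":0},{"dx":0,"dy":-24,"dz":0,"twist":0,"fingers":0}])

```text
t: 1.6
eef_pos: [0.5366, 0.0262, 0.4045]
orientation: [-0.0, 0.1, 0.995, -0.0]
wrist_force: [1.1, -0.6, 0.6]
gripper_width: 0.0855
gripper_force: 0.0
```

>>> apply_moves(deltas=[{"dx":0,"dy":-4.8,"dz":0,"twist":0,"fingers":0},{"dx":0,"dy":-9.6,"dz":0,"twist":0,"fingers":0},{"dx":0,"dy":-14.4,"dz":0,"twist":0,"fingers":0},{"dx":0,"dy":-19.2,"dz":0,"twist":0,"fingers":0},{"dx":0,"dy":-22.5,"dz":0,"twist":0,"fingers":0}])

```text
t: 2.1
eef_pos: [0.5361, -0.2009, 0.4044]
orientation: [-0.0, 0.102, 0.995, -0.001]
wrist_force: [0.8, 0.4, -0.2]
gripper_width: 0.0856
gripper_force: 0.0
```

>>> apply_moves(deltas=[{"dx":0,"dy":0.3,"dz":-5,"twist":0,"fingers":0},{"dx":0,"dy":0.3,"dz":-10,"twist":0,"fingers":0},{"dx":0,"dy":0.3,"dz":-14,"twist":0,"fingers":0},{"dx":0,"dy":0.3,"dz":-16,"twist":0,"fingers":0},{"dx":0,"dy":0.3,"dz":-16,"twist":0,"fingers":0}])

```text
t: 2.6
eef_pos: [0.5351, -0.1931, 0.2408]
orientation: [-0.004, 0.1, 0.995, 0.001]
wrist_force: [-0.3, 0.4, 0.1]
gripper_width: 0.0856
gripper_force: 0.0
```

```bash
python3 - <<'E'
from h import *
s=eyes.camera("scene");t=eyes.camera("top")
z=lambda i,x,y,w,h,k:cv2.resize(i[y:y+h,x:x+w],(w*k,h*k),interpolation=cv2.INTER_CUBIC)
o=np.zeros((600,800,3),np.uint8)
o[:480,:480]=z(s,295,180,120,120,4);o[:480,480:800]=z(t,360,160,80,120,4)
cv2.imwrite("pics/near1.png",o);print(get_obs()["eef_pos"])
E
```

```text
[ 0.53727733 -0.19373736  0.24473851]
```

View pics/near1.png

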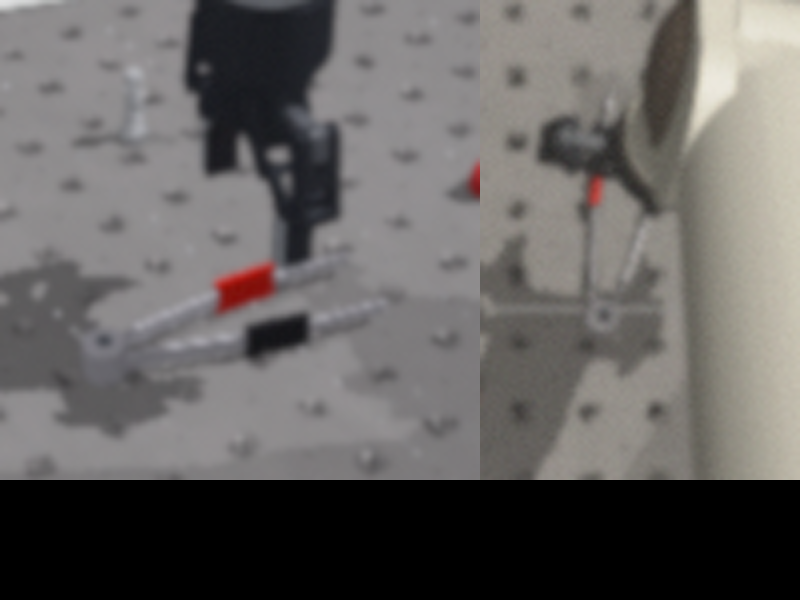

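The crop shows the fingers above the grips: red grip near scene (356,252), black near (364,263), pads in line with them. Next I descend.

>>> apply_moves(deltas=[{"dx":0.1,"dy":-0.3,"dz":-2.5,"twist":0,"fingers":0},{"dx":0.1,"dy":-0.3,"dz":-4.5,"twist":0,"fingers":0},{"dx":0.1,"dy":-0.3,"dz":-6,"twist":0,"fingers":0},{"dx":0.1,"dy":-0.3,"dz":-6.9,"twist":0,"fingers":0},{"dx":0.1,"dy":-0.3,"dz":-6.9,"twist":0,"fingers":0}])

```text
t: 3.2
eef_pos: [0.5381, -0.1967, 0.1754]
orientation: [-0.0, 0.1, 0.995, 0.0]
wrist_force: [-0.9, 0.5, -0.7]
gripper_width: 0.0854
gripper_force: 0.0
```

>>> apply_moves(deltas=[{"dx":0,"dy":0,"dz":0,"twist":0,"fingers":20},{"dx":0,"dy":0,"dz":0,"twist":0,"fingers":40},{"dx":0,"dy":0,"dz":0,"twist":0,"fingers":60},{"dx":0,"dy":0,"dz":0,"twist":0,"fingers":60},{"dx":0,"dy":0,"dz":0,"twist":0,"fingers":60}])

```text
t: 3.7
eef_pos: [0.5382, -0.1969, 0.176]
orientation: [0.0, 0.1, 0.995, -0.0]
wrist_force: [-0.4, 0.3, 0.4]
gripper_width: 0.0653
gripper_force: 0.0
```

```bash
python3 - <<'E'
from h import *
s=eyes.camera("scene");t=eyes.camera("top")
z=lambda i,x,y,w,h,k:cv2.resize(i[y:y+h,x:x+w],(w*k,h*k),interpolation=cv2.INTER_CUBIC)
cv2.imwrite("pics/near2.png",z(s,305,210,100,80,6));o=get_obs();print(o["eef_pos"],o["gripper_width"],o["gripper_force"])
q=o["orientation"];m=R.from_quat([*q[1:],q[0]]).as_matrix();print(m[:,1],m[:,2])
E
```

```text
[ 0.53819813 -0.19680622  0.17585891] 0.0652480914982929 0.0
[ 1.98935481e-01  9.80012589e-01 -2.09546163e-05] [ 1.70236072e-04 -5.59386802e-05 -9.99999984e-01]
```

View pics/near2.png

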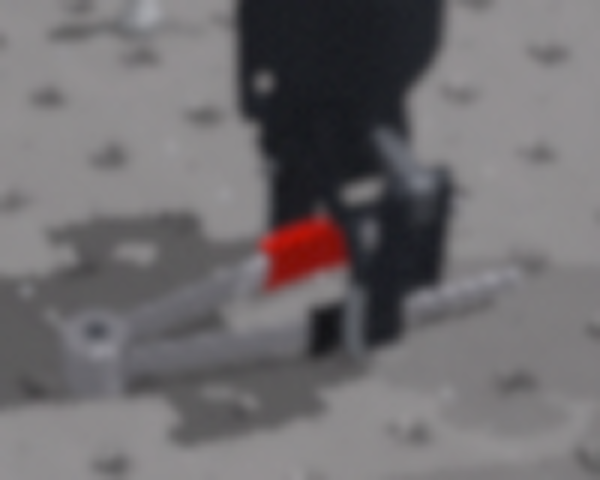

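The crop shows the near pad standing over the front half of the black grip, so I shift back 3 mm and close softly.

>>> apply_moves(deltas=[{"dx":-0.3,"dy":0,"dz":0,"twist":0,"fingers":70},{"dx":-0.3,"dy":0,"dz":0,"twist":0,"fingers":80},{"dx":-0.3,"dy":0,"dz":0,"twist":0,"fingers":90},{"dx":-0.3,"dy":0,"dz":0,"twist":0,"fingers":98},{"dx":-0.3,"dy":0,"dz":0,"twist":0,"fingers":104}])

```text
t: 4.3
eef_pos: [0.5351, -0.1972, 0.1759]
orientation: [-0.0, 0.1, 0.995, -0.0]
wrist_force: [-0.8, -2.2, 2.5]
gripper_width: 0.0509
gripper_force: 4.9
```

>>> apply_moves(deltas=[{"dx":0,"dy":0,"dz":0,"twist":0,"fingers":108},{"dx":0,"dy":0,"dz":0,"twist":0,"fingers":111},{"dx":0,"dy":0,"dz":0,"twist":0,"fingers":114},{"dx":0,"dy":0,"dz":0,"twist":0,"fingers":114},{"dx":0,"dy":0,"dz":0,"twist":0,"fingers":114}])

```text
t: 4.8
eef_pos: [0.5353, -0.1973, 0.1764]
orientation: [0.0, 0.1, 0.995, -0.0]
wrist_force: [-2.8, -0.9, 7.3]
gripper_width: 0.047
gripper_force: 8.3
```

>>> apply_moves(deltas=[{"dx":0,"dy":0,"dz":0.1,"twist":0,"fingers":116},{"dx":0,"dy":0,"dz":0.3,"twist":0,"fingers":118},{"dx":0,"dy":0,"dz":0.8,"twist":0,"fingers":118},{"dx":0,"dy":0,"dz":1.6,"twist":0,"fingers":118},{"dx":0,"dy":0,"dz":3,"twist":0,"fingers":118}])

```text
t: 5.3
eef_pos: [0.5347, -0.1965, 0.2058]
orientation: [-0.001, 0.1, 0.995, 0.0]
wrist_force: [-0.0, 0.3, -0.5]
gripper_width: 0.0461
gripper_force: 5.5
```

```bash
python3 - <<'E'
from h import *
s=eyes.camera("scene");t=eyes.camera("top")
z=lambda i,x,y,w,h,k:cv2.resize(i[y:y+h,x:x+w],(w*k,h*k),interpolation=cv2.INTER_CUBIC)
cv2.imwrite("pics/near3.png",z(s,305,190,100,90,6));o=get_obs();print(o["eef_pos"],o["gripper_width"],o["gripper_force"],o["wrist_force"],o["moment"])
E
```

```text
[ 0.53635943 -0.19710358  0.20817985] 0.04596252635236608 5.4882069407904055 [ 1.21738762 -0.1612026  -1.75939667] [-0.03063164 -0.03759399  0.02714399]
```

View pics/near3.png

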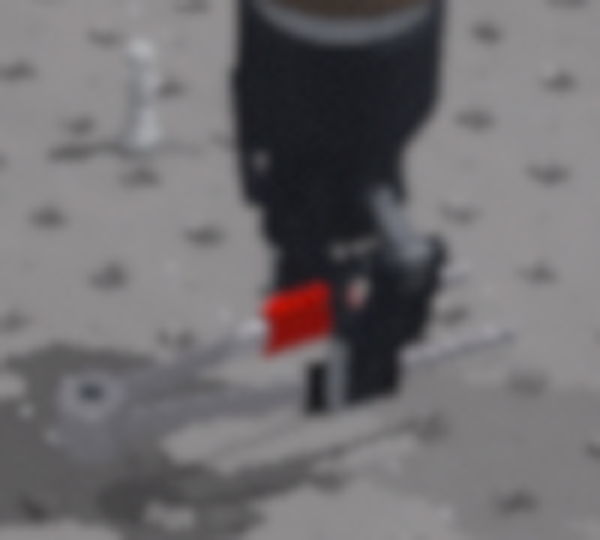

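The tweezers are lifted, level and open in the pads. Next I raise them above the bystanders and carry them across.

>>> apply_moves(deltas=[{"dx":0,"dy":0,"dz":1,"twist":0,"fingers":120},{"dx":0,"dy":0,"dz":3,"twist":0,"fingers":121},{"dx":0,"dy":0,"dz":6,"twist":0,"fingers":122},{"dx":0,"dy":0,"dz":8.5,"twist":0,"fingers":122},{"dx":0,"dy":0,"dz":10,"twist":0,"fingers":122}])

```text
t: 5.9
eef_pos: [0.5357, -0.1969, 0.3083]
orientation: [0.001, 0.1, 0.995, -0.0]
wrist_force: [-0.0, -0.6, -1.2]
gripper_width: 0.0445
gripper_force: 6.0
```

>>> apply_moves(deltas=[{"dx":0,"dy":1,"dz":0,"twist":0,"fingers":122},{"dx":0,"dy":3,"dz":0,"twist":0,"fingers":122},{"dx":0,"dy":6,"dz":0,"twist":-1,"fingers":122},{"dx":0,"dy":9.5,"dz":0,"twist":-2,"fingers":122},{"dx":0,"dy":13,"dz":0,"twist":-3,"fingers":122}])

```text
t: 6.4
eef_pos: [0.5341, -0.0649, 0.3042]
orientation: [-0.001, 0.126, 0.992, 0.0]
wrist_force: [0.8, 0.3, -1.2]
gripper_width: 0.045
gripper_force: 6.0
```

>>> apply_moves(deltas=[{"dx":0.3,"dy":3.5,"dz":0,"twist":-1,"fingers":122},{"dx":0.6,"dy":7,"dz":0,"twist":-2,"fingers":122},{"dx":1,"dy":10.5,"dz":0,"twist":-3,"fingers":122},{"dx":1.4,"dy":14,"dz":0,"twist":-3.4,"fingers":122},{"dx":1.7,"dy":17.5,"dz":0,"twist":-3.4,"fingers":122}])

```text
t: 6.9
eef_pos: [0.5511, 0.1103, 0.3041]
orientation: [-0.001, 0.155, 0.988, -0.0]
wrist_force: [-0.1, 0.5, -0.9]
gripper_width: 0.0447
gripper_force: 6.0
```

>>> apply_moves(deltas=[{"dx":0,"dy":3.5,"dz":0,"twist":0,"fingers":122},{"dx":0,"dy":7,"dz":0,"twist":0,"fingers":122},{"dx":0,"dy":10,"dz":0,"twist":0,"fingers":122},{"dx":0,"dy":12.2,"dz":0,"twist":0,"fingers":122},{"dx":0,"dy":13.1,"dz":0,"twist":0,"fingers":122}])

```text
t: 7.4
eef_pos: [0.5503, 0.2428, 0.3042]
orientation: [-0.001, 0.153, 0.988, 0.0]
wrist_force: [-0.7, 1.0, -0.7]
gripper_width: 0.0446
gripper_force: 6.0
```

```bash
python3 - <<'E'
from h import *
s=eyes.camera("scene");t=eyes.camera("top")
cv2.imwrite("pics/s4.png",s);cv2.imwrite("pics/t4.png",t)
z=lambda i,x,y,w,h,k:cv2.resize(i[y:y+h,x:x+w],(w*k,h*k),interpolation=cv2.INTER_CUBIC)
o_=np.zeros((600,800,3),np.uint8);o_[:480,:400]=z(s,215,110,100,120,4);o_[:480,400:]=z(t,220,130,100,120,4)
cv2.imwrite("pics/near4.png",o_);o=get_obs();print(o["t"],o["eef_pos"],o["gripper_width"],o["gripper_force"])
q=o["orientation"];m=R.from_quat([*q[1:],q[0]]).as_matrix();print(m[:,1],np.degrees(np.arctan2(-m[0,1],m[1,1])))
E
```

```text
7.5 [0.55099517 0.2408605  0.30451665] 0.044594630662955784 5.976075252847295
[ 3.03967249e-01  9.52682283e-01 -6.16620256e-04] -17.696045375162548
```

View pics/near4.png

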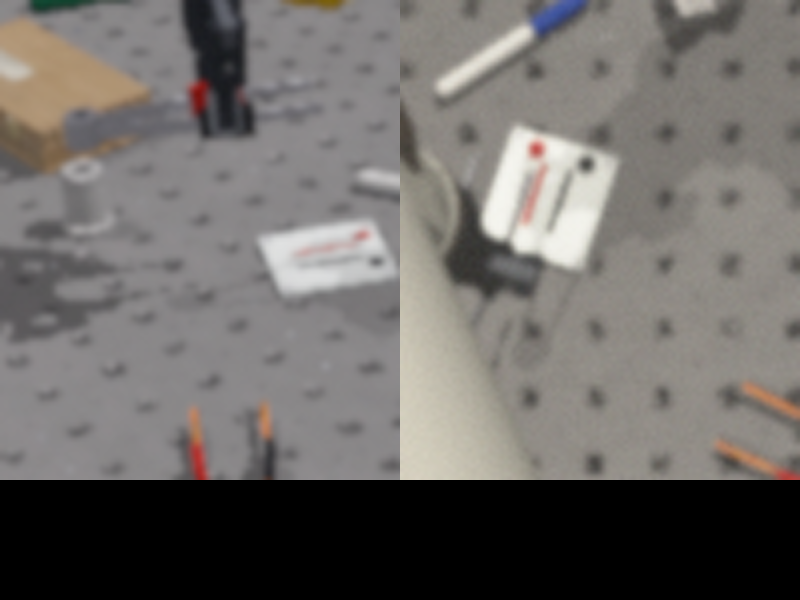

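The tweezers are level and open with the tips beyond the fingers toward the plate. The plate and its lines are at top crop (550,195), and the bushing stands clear. Next I descend to just above the plate.

>>> apply_moves(deltas=[{"dx":0.1,"dy":-0.1,"dz":-2,"twist":0,"fingers":122},{"dx":0.1,"dy":-0.1,"dz":-5,"twist":0,"fingers":122},{"dx":0.1,"dy":-0.1,"dz":-8,"twist":0,"fingers":122},{"dx":0.1,"dy":-0.1,"dz":-10.3,"twist":0,"fingers":122},{"dx":0.1,"dy":-0.1,"dz":-11.4,"twist":0,"fingers":122}])

```text
t: 8.0
eef_pos: [0.5522, 0.2354, 0.1889]
orientation: [-0.002, 0.157, 0.988, -0.002]
wrist_force: [0.1, 0.4, -1.4]
gripper_width: 0.0444
gripper_force: 6.0
```

>>> apply_moves(deltas=[{"dx":0,"dy":0,"dz":0,"twist":0,"fingers":122},{"dx":0,"dy":0,"dz":0,"twist":0,"fingers":122},{"dx":0,"dy":0,"dz":0,"twist":0,"fingers":122},{"dx":0,"dy":0,"dz":0,"twist":0,"fingers":122},{"dx":0,"dy":0,"dz":0,"twist":0,"fingers":122}])

```text
t: 8.5
eef_pos: [0.5535, 0.2384, 0.1927]
orientation: [0.001, 0.155, 0.988, 0.0]
wrist_force: [-0.3, -0.1, -0.6]
gripper_width: 0.0449
gripper_force: 6.0
```

```bash
python3 - <<'E'
from h import *
s=eyes.camera("scene");t=eyes.camera("top")
cv2.imwrite("pics/s5.png",s);cv2.imwrite("pics/t5.png",t)
z=lambda i,x,y,w,h,k:cv2.resize(i[y:y+h,x:x+w],(w*k,h*k),interpolation=cv2.INTER_CUBIC)
o_=np.zeros((600,800,3),np.uint8);o_[:560,:400]=z(s,265,140,50,70,8);o_[:560,400:]=z(t,232,150,50,70,8)
cv2.imwrite("pics/near5.png",o_);o=get_obs();print(o["t"],o["eef_pos"],o["gripper_width"],o["gripper_force"],o["wrist_force"])
E
```

```text
8.6 [0.55334952 0.23832906 0.19232446] 0.044382709748749714 5.975533077885302 [-0.6722129   0.04882325 -0.93424364]
```

View pics/near5.png

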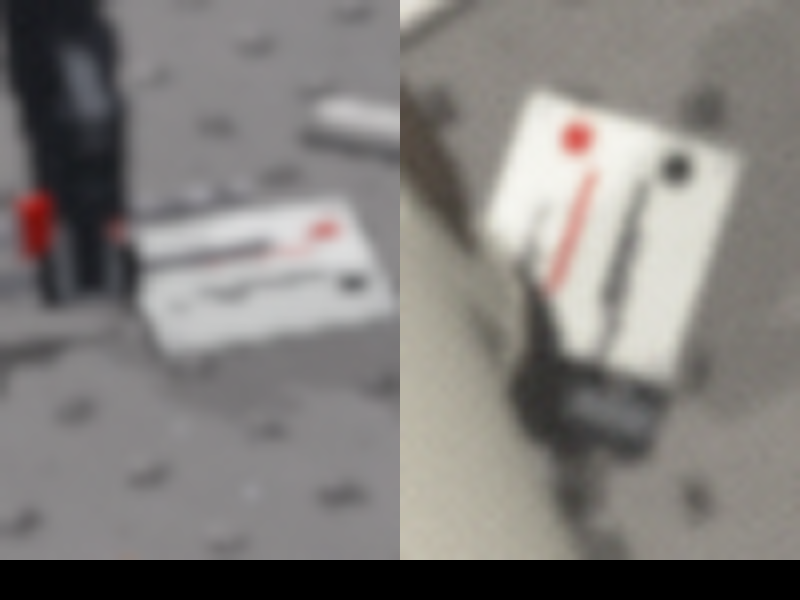

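The scene crop shows the red leg's tip near (240,187) beyond the plate edge and the black leg's tip near (270,243). The top crop shows the red tip near (545,207). I cast these to find the offset.

```bash
python3 - <<'E'
from h import *
s0=lambda x,y:(265+x/8-.5,140+y/8-.5);t0=lambda x,y:(232+(x-400)/8-.5,150+y/8-.5)
P=np.array([.6209,.2171]);a=np.radians(-17.9);ax=np.array([np.cos(a),np.sin(a)]);ay=np.array([-ax[1],ax[0]])
f=lambda p:np.round(1e3*np.array([(p[:2]-P)@ax,(p[:2]-P)@ay]),1)
for z in(.028,.034):
  for n,(c,u) in dict(red_s=("scene",s0(245,187)),blk_s=("scene",s0(272,243)),red_t=("top",t0(545,207)),blk_t=("top",t0(640,215))).items(): print(z,n,f(cast(c,u,z)[0]))
# plate line centroids from initial top view (fitted by weights)
t=cv2.imread("pics/top0.png");h=cv2.cvtColor(t,cv2.COLOR_BGR2HSV);S=h[...,1].astype(float);V=h[...,2].astype(float)
def wc(w,x0,y0): ys,xs=np.mgrid[y0:y0+w.shape[0],x0:x0+w.shape[1]];return ((w*xs).sum()/w.sum(),(w*ys).sum()/w.sum())
r=wc(np.clip(S[171:188,249:258]-12,0,None),249,171);w=np.clip(232-V[173:190,255:264],0,None)
ys,xs=np.mgrid[173:190,255:264];w[np.abs(xs-(262-(ys-173)*.32))>2.5]=0;b=wc(w,255,173)
print(r,b,[f(cast("top",u,.006)[0]) for u in(r,b)])
# tweezers by TCP
tc=np.array([.55335,.23833]);print("TCP",f(tc))
# steel leg profiles: rows of dark pixels in top
t=cv2.imread("pics/t5.png");print(cv2.cvtColor(t,cv2.COLOR_BGR2GRAY)[168:196,244:268])
E
```

```text
0.028 red_s [ 1.3 27.6]
0.028 blk_s [  1.2 -15.7]
0.028 red_t [ 0.8 17.2]
0.028 blk_t [  8.7 -17.3]
0.034 red_s [-0.9 17.5]
0.034 blk_s [ -1.  -25.4]
0.034 red_t [ 0.1 15.7]
0.034 blk_t [  7.9 -18.6]
(np.float64(253.0592383638928), np.float64(178.47602256699577)) (np.float64(259.5369369369369), np.float64(179.86036036036037)) [array([-2.3,  9.9]), array([ -0.4, -10.1])]
TCP [-70.8  -0.6]
[[148 177 219 239 242 242 242 231 196 163 160 189 226 238 243 243 240 237
  233 224 210 190 179 176]
 [152 192 229 242 242 243 243 238 225 208 205 220 233 241 242 241 237 232
  225 218 191 159 133 142]
 [162 205 234 242 244 243 244 242 239 236 231 228 231 240 241 240 235 225
  218 207 168 117  89 101]
 [174 222 238 244 243 244 243 243 244 240 232 219 219 234 239 236 229 219
  210 195 158 108  84  99]
 [193 229 243 245 244 243 244 243 243 239 225 199 209 234 238 233 224 201
  188 188 170 138 118 135]
 [208 236 243 244 242 241 242 242 241 234 210 194 218 234 234 228 214 183
  167 190 198 181 172 181]
 [223 240 243 243 241 237 235 239 236 225 197 197 225 232 228 223 202 169
  166 198 214 213 208 212]
 [
[... 1419 characters left out ...]
42 137 110  77  66  97 152 198 220 221 220 205 174 151 169 204 218
  221 222 222 220 217 198]
 [128 143 138 109  76  64  82 133 186 216 223 221 206 176 150 170 205 220
  221 221 222 221 213 184]
 [116 131 135 111  74  61  69 110 167 208 218 217 199 171 155 182 209 219
  221 222 220 220 201 168]
 [113 126 132 109  73  58  66  98 156 197 215 206 187 163 170 196 217 221
  222 219 220 218 194 153]
 [112 124 127 102  72  58  64  86 137 175 193 188 171 157 178 207 217 218
  219 216 218 206 183 138]
 [118 129 115  87  64  50  55  71  99 127 148 148 142 149 184 204 213 213
  214 208 206 196 167 127]
 [118 119 101  77  60  54  53  57  60  80  92 100 106 127 161 180 191 200
  200 195 194 184 152 119]]
```

The midline agrees within about 1–2 mm, and the tips are near x≈0 and y≈±17 mm. Next I squeeze slowly.

>>> apply_moves(deltas=[{"dx":0,"dy":0,"dz":0,"twist":0,"fingers":125},{"dx":0,"dy":0,"dz":0,"twist":0,"fingers":128},{"dx":0,"dy":0,"dz":0,"twist":0,"fingers":131},{"dx":0,"dy":0,"dz":0,"twist":0,"fingers":134},{"dx":0,"dy":0,"dz":0,"twist":0,"fingers":137}])

```text
t: 9.1
eef_pos: [0.5532, 0.2382, 0.1917]
orientation: [-0.0, 0.155, 0.988, -0.0]
wrist_force: [0.3, -0.3, -1.0]
gripper_width: 0.0396
gripper_force: 7.9
```

>>> apply_moves(deltas=[{"dx":0,"dy":0,"dz":0,"twist":0,"fingers":140},{"dx":0,"dy":0,"dz":0,"twist":0,"fingers":142},{"dx":0,"dy":0,"dz":0,"twist":0,"fingers":143},{"dx":0,"dy":0,"dz":0,"twist":0,"fingers":144},{"dx":0,"dy":0,"dz":0,"twist":0,"fingers":144}])

```text
t: 9.6
eef_pos: [0.5532, 0.2382, 0.1917]
orientation: [-0.0, 0.155, 0.988, 0.0]
wrist_force: [-0.6, -0.4, -1.0]
gripper_width: 0.0372
gripper_force: 8.8
```

>>> apply_moves(deltas=[{"dx":0,"dy":0,"dz":0,"twist":0,"fingers":145},{"dx":0,"dy":0,"dz":0,"twist":0,"fingers":145},{"dx":0,"dy":0,"dz":0,"twist":0,"fingers":145},{"dx":0,"dy":0,"dz":0,"twist":0,"fingers":145},{"dx":0,"dy":0,"dz":0,"twist":0,"fingers":145}])

```text
t: 10.1
eef_pos: [0.5532, 0.2382, 0.1917]
orientation: [-0.0, 0.155, 0.988, 0.0]
wrist_force: [0.6, 0.2, -1.1]
gripper_width: 0.0375
gripper_force: 9.0
```

```bash
python3 - <<'E'
from h import *
ws=[]
for i in range(6):
    t=eyes.camera("top");o=get_obs();ws.append((o["gripper_width"],o["gripper_force"]))
s=eyes.camera("scene");cv2.imwrite("pics/s6.png",s);cv2.imwrite("pics/t6.png",t)
z=lambda i,x,y,w,h,k:cv2.resize(i[y:y+h,x:x+w],(w*k,h*k),interpolation=cv2.INTER_CUBIC)
o_=np.zeros((600,800,3),np.uint8);o_[:560,:400]=z(s,265,140,50,70,8);o_[:560,400:]=z(t,232,150,50,70,8)
cv2.imwrite("pics/near6.png",o_);print(np.mean(ws,0),np.std(ws,0),o["t"],o["eef_pos"],o["wrist_force"])
E
```

```text
[0.03721454 8.98925327] [0.00011858 0.00011755] 10.4 [0.55315827 0.2381785  0.19169667] [-0.83921484 -0.45254343 -1.09554951]
```

View pics/near6.png

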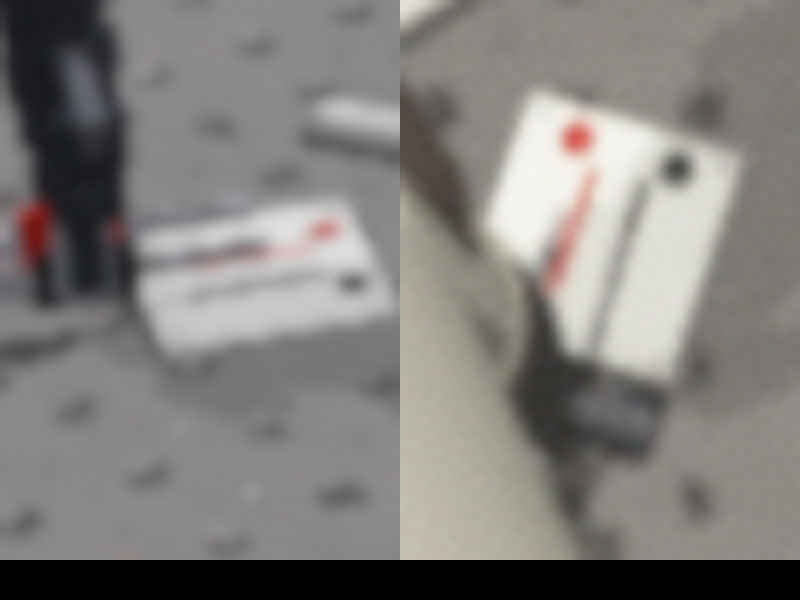

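Width is 37.2 mm, which gives a gap of about 22 mm. The red leg lies along the red line at crop (550,250) and the black leg overlaps the black line at (610,300). Four more counts are needed.

>>> apply_moves(deltas=[{"dx":0,"dy":0,"dz":0,"twist":0,"fingers":146},{"dx":0,"dy":0,"dz":0,"twist":0,"fingers":147},{"dx":0,"dy":0,"dz":0,"twist":0,"fingers":148},{"dx":0,"dy":0,"dz":0,"twist":0,"fingers":149},{"dx":0,"dy":0,"dz":0,"twist":0,"fingers":149}])

```text
t: 10.95
eef_pos: [0.5532, 0.2382, 0.1917]
orientation: [-0.0, 0.155, 0.988, 0.0]
wrist_force: [0.1, -0.8, -1.9]
gripper_width: 0.0361
gripper_force: 10.1
```

```bash
python3 - <<'E'
from h import *
ws=[];T=[]
for i in range(8):
    T.append(eyes.camera("top").astype(float));o=get_obs();ws.append((o["gripper_width"],o["gripper_force"]))
S=np.mean([eyes.camera("scene").astype(float) for i in range(6)],0);T=np.mean(T,0)
print(np.mean(ws,0),o["t"],o["eef_pos"])
z=lambda i,x,y,w,h,k:cv2.resize(np.clip(i,0,255).astype(np.uint8)[y:y+h,x:x+w],(w*k,h*k),interpolation=cv2.INTER_CUBIC)
P=np.array([.6209,.2171]);a=np.radians(-17.9);ax=np.array([np.cos(a),np.sin(a)]);ay=np.array([-ax[1],ax[0]])
def draw(img,n,x0,y0,k,pts,col):
    c=eyes.get_calibration(n);q=c["rotation"];Rm=R.from_quat([*q[1:],q[0]]).as_matrix()
    for (u,v,zz) in pts:
        w=np.array([*(P+ax*u+ay*v),zz]);p=Rm.T@(w-c["xyz"]);p=c["camera_matrix"]@p;p=p[:2]/p[2]
        cv2.circle(img,(int((p[0]+.5-x0)*k),int((p[1]+.5-y0)*k)),3,col,1)
# expected tip points for nominal pose (underside 16 mm)
A=z(S,275,150,40,45,10);B=z(T,240,160,40,45,10)
pts=[(u,v,.028) for u in(-30,-20,-10,0) for v in(10,-10)];pts=[(u/1e3,v/1e3,w) for u,v,w in pts]
draw(A,"scene",275,150,10,pts,(0,255,0));draw(B,"top",240,160,10,pts,(0,255,0))
cv2.imwrite("pics/near7.png",np.hstack([A,B]))
E
```

```text
[ 0.03558987 10.07971577] 11.35 [0.55316205 0.2381905  0.19173349]
```

View pics/near7.png

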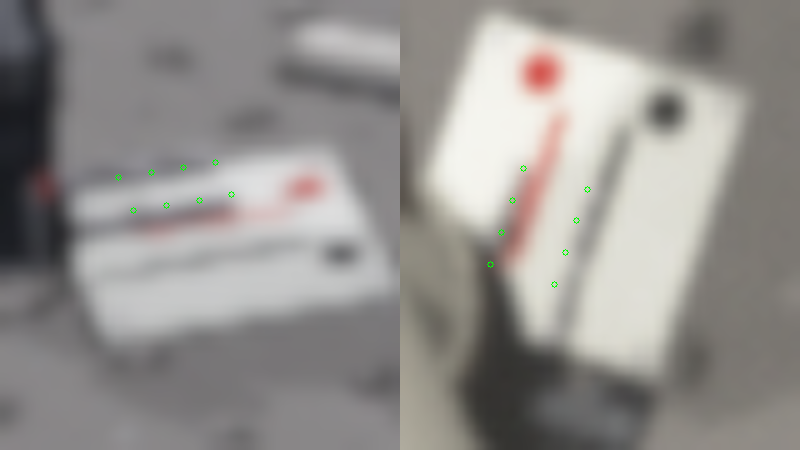

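Width is 35.6–36.1 mm at 10.1 N, so the gap is about 20 mm. The predicted tip points, red (215,163) and black (231,195) in the scene crop, fall on the leg ends over their lines. I hold for over a second, then hand in.

>>> apply_moves(deltas=[{"fingers":149,"dx":0,"dy":0,"dz":0,"twist":0},{"fingers":149,"dx":0,"dy":0,"dz":0,"twist":0},{"fingers":149,"dx":0,"dy":0,"dz":0,"twist":0},{"fingers":149,"dx":0,"dy":0,"dz":0,"twist":0},{"fingers":149,"dx":0,"dy":0,"dz":0,"twist":0}])

```text
t: 12.15
eef_pos: [0.5532, 0.2382, 0.1917]
orientation: [-0.0, 0.155, 0.988, 0.0]
wrist_force: [-0.3, 0.7, -1.1]
gripper_width: 0.0354
gripper_force: 10.1
```

>>> apply_moves(deltas=[{"fingers":149,"dx":0,"dy":0,"dz":0,"twist":0},{"fingers":149,"dx":0,"dy":0,"dz":0,"twist":0},{"fingers":149,"dx":0,"dy":0,"dz":0,"twist":0},{"fingers":149,"dx":0,"dy":0,"dz":0,"twist":0},{"fingers":149,"dx":0,"dy":0,"dz":0,"twist":0}])

```text
t: 12.65
eef_pos: [0.5532, 0.2382, 0.1917]
orientation: [-0.0, 0.155, 0.988, -0.0]
wrist_force: [0.6, -0.0, -0.2]
gripper_width: 0.0357
gripper_force: 10.1
```

```bash
python3 -c "
from bench import get_obs,ctrl
o=get_obs();print(o['gripper_width'],o['gripper_force']);print(ctrl.sign_off())"
```

```text
0.03570699193262845 10.079830437898636
the job is handed in; nothing more can be done
None
```

I handed the job in with the steel tweezers held level over the gap plate, each tip over its own line; the gap works out at about 19.5 mm from the 35.7 mm grip width, and no verdict came back.

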